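# Reload four sample vials into the carrier in reverse order

## Task

Move the four sample vials from the preparation rack into the empty carrier, one to a pocket, in reverse order: the vial next to the preparation rack's lift tab goes into the carrier pocket farthest from the carrier's lift tab, the second into the second farthest, and so on, until the vial farthest from the preparation rack's tab stands next to the carrier's tab. Set each glass vial down gently rather than dropping it, never let one tip over, and leave all four standing upright on the pocket floors.

Things in the scene. Friction and masses are not known exactly. Their poses are not given: they have to be found in the camera images.
- prep_rack: Preparation rack holding the vials at the start: aluminium tray with four grey square inserts. 254 x 68 mm, fixed. Origin: centre of underside; y = long axis; a flat lift tab 40 mm wide, 23 mm high juts 22 mm beyond the +y end only. Four places in a row at x = 0, y = -93, -31, 31, 93 mm (93 is next to the tab). Place floors 6 mm, wall tops 22 mm above the worktop. Any yaw.
- carrier: Carrier, the destination: one-piece grey plastic rack with four empty pockets, 59 x 59 mm inside. 254 x 68 mm, fixed. Origin: centre of underside; y = long axis; a flat lift tab 40 mm wide, 23 mm high juts 22 mm beyond the +y end only. Four places in a row at x = 0, y = -93, -31, 31, 93 mm (93 is next to the tab). Place floors 6 mm, wall tops 22 mm above the worktop. Any yaw.
- vial_slim: Loose amber glass vial, white cap; a narrow straight round vial, body 26 mm in diameter like the cap; 80 mm tall, about 50 g. Cap: round, 26 mm in diameter, from 60 to 80 mm above the foot; grip it there. Origin: centre of the foot; z up. Starts upright within 4 mm (x and y) of its insert's centre, foot 6 mm above the worktop.
- insert_slim: Grey square plastic insert, 60 x 60 x 18 mm, 2 mm walls and floor, fixed in the preparation rack: the one in which the slim vial starts (all four look alike). Origin: centre of underside, 4 mm above the worktop. It never moves, so it shows which place that vial came from.
- vial_wide: Loose amber glass vial, white cap; a low broad round vial, body 38 mm in diameter like the cap; 60 mm tall, about 70 g. Cap: round, 38 mm in diameter, from 40 to 60 mm above the foot; grip it there. Origin: centre of the foot; z up. Starts upright within 4 mm (x and y) of its insert's centre, foot 6 mm above the worktop.
- insert_wide: Grey square plastic insert, 60 x 60 x 18 mm, 2 mm walls and floor, fixed in the preparation rack: the one in which the wide vial starts (all four look alike). Origin: centre of underside, 4 mm above the worktop. It never moves, so it shows which place that vial came from.
- vial_square: Loose amber glass vial, white cap; a vial with a square body, 34 x 34 mm and 34 mm high, at any yaw; 68 mm tall, about 70 g. Cap: round, 28 mm in diameter, from 38 to 68 mm above the foot; grip it there. Origin: centre of the foot; z up. Starts upright within 4 mm (x and y) of its insert's centre, foot 6 mm above the worktop.
- insert_square: Grey square plastic insert, 60 x 60 x 18 mm, 2 mm walls and floor, fixed in the preparation rack: the one in which the square vial starts (all four look alike). Origin: centre of underside, 4 mm above the worktop. It never moves, so it shows which place that vial came from.
- vial_conical: Loose amber glass vial, white cap; a flask-shaped vial, conical body 38 mm in diameter at the foot narrowing to a thin neck; 76 mm tall, about 55 g. Cap: round, 20 mm in diameter, from 56 to 76 mm above the foot; grip it there. Origin: centre of the foot; z up. Starts upright within 4 mm (x and y) of its insert's centre, foot 6 mm above the worktop.
- insert_conical: Grey square plastic insert, 60 x 60 x 18 mm, 2 mm walls and floor, fixed in the preparation rack: the one in which the conical vial starts (all four look alike). Origin: centre of underside, 4 mm above the worktop. It never moves, so it shows which place that vial came from.
There are look-alikes about, which are no part of the job. What is shaped like the vial_slim but pink is not meant.

How it is judged (in metres and radians):
At the end, for the whole second after the job is handed in: Each vial stands released and at rest in the carrier pocket that mirrors its starting place (place y in the preparation rack's frame -> pocket -y in the carrier's frame): its foot within 18 mm of the pocket centre in x and y and within 4 mm of the pocket floor's height, tilted less than 0.12 rad (x of vial_slim in the frame of carrier between -0.018 and 0.018 m and z of vial_slim in the frame of carrier between 0.002 and 0.01 m and angle between each of vial_slim, vial_wide, vial_square, vial_conical's own z axis and vertical below 0.12 rad and linear speed of each of vial_slim, vial_wide, vial_square, vial_conical below 0.02 m/s and ((y of insert_slim in the frame of prep_rack between -0.113 and -0.073 m and y of vial_slim in the frame of carrier between 0.075 and 0.111 m) or (y of insert_slim in the frame of prep_rack between -0.051 and -0.011 m and y of vial_slim in the frame of carrier between 0.013 and 0.049 m) or (y of insert_slim in the frame of prep_rack between 0.011 and 0.051 m and y of vial_slim in the frame of carrier between -0.049 and -0.013 m) or (y of insert_slim in the frame of prep_rack between 0.073 and 0.113 m and y of vial_slim in the frame of carrier between -0.111 and -0.075 m)) and x of vial_wide in the frame of carrier between -0.018 and 0.018 m and z of vial_wide in the frame of carrier between 0.002 and 0.01 m and ((y of insert_wide in the frame of prep_rack between -0.113 and -0.073 m and y of vial_wide in the frame of carrier between 0.075 and 0.111 m) or (y of insert_wide in the frame of prep_rack between -0.051 and -0.011 m and y of vial_wide in the frame of carrier between 0.013 and 0.049 m) or (y of insert_wide in the frame of prep_rack between 0.011 and 0.051 m and y of vial_wide in the frame of carrier between -0.049 and -0.013 m) or (y of insert_wide in the frame of prep_rack between 0.073 and 0.113 m and y of vial_wide in the frame of carrier between -0.111 and -0.075 m)) and x of vial_square in the frame of carrier between -0.018 and 0.018 m and z of vial_square in the frame of carrier between 0.002 and 0.01 m and ((y of insert_square in the frame of prep_rack between -0.113 and -0.073 m and y of vial_square in the frame of carrier between 0.075 and 0.111 m) or (y of insert_square in the frame of prep_rack between -0.051 and -0.011 m and y of vial_square in the frame of carrier between 0.013 and 0.049 m) or (y of insert_square in the frame of prep_rack between 0.011 and 0.051 m and y of vial_square in the frame of carrier between -0.049 and -0.013 m) or (y of insert_square in the frame of prep_rack between 0.073 and 0.113 m and y of vial_square in the frame of carrier between -0.111 and -0.075 m)) and x of vial_conical in the frame of carrier between -0.018 and 0.018 m and z of vial_conical in the frame of carrier between 0.002 and 0.01 m and ((y of insert_conical in the frame of prep_rack between -0.113 and -0.073 m and y of vial_conical in the frame of carrier between 0.075 and 0.111 m) or (y of insert_conical in the frame of prep_rack between -0.051 and -0.011 m and y of vial_conical in the frame of carrier between 0.013 and 0.049 m) or (y of insert_conical in the frame of prep_rack between 0.011 and 0.051 m and y of vial_conical in the frame of carrier between -0.049 and -0.013 m) or (y of insert_conical in the frame of prep_rack between 0.073 and 0.113 m and y of vial_conical in the frame of carrier between -0.111 and -0.075 m))); the robot touches nothing.
It fails at once if a vial is tipped over (tilted more than 0.7 rad) (angle between any of vial_slim, vial_wide, vial_square, vial_conical's own z axis and vertical above 0.7 rad).
It fails at once if a vial is dropped (faster than 0.7 m/s with its foot less than 30 mm above the worktop) ((height (world z) of vial_slim below 0.03 m and linear speed of vial_slim above 0.7 m/s) or (height (world z) of vial_wide below 0.03 m and linear speed of vial_wide above 0.7 m/s) or (height (world z) of vial_square below 0.03 m and linear speed of vial_square above 0.7 m/s) or (height (world z) of vial_conical below 0.03 m and linear speed of vial_conical above 0.7 m/s)).
It also fails if it takes over 93 s, if anything falls off the work surface, if the arm or the gripper's body presses on something with over 40 N, if the wrist force passes 120 N, or if a joint passes its speed limit or range.

## Robot

A 6-joint arm with a two-finger parallel gripper is mounted at the origin on a cart in front of the work surface, level with it; the furniture and walls round the work are solid. World frame = base frame: x ahead of the robot, y to its left, z up, the work surface at z = 0. Lengths are in m, angles in degrees, forces in N, time in s.
With the tool pointing down it reaches from about 0.4 to 0.825 m from the base axis. Payload 7 kg.
Tool frame: the origin (TCP) lies midway between the tips of the shut fingers; the grasp point (between the pads) lies hold_point_z behind it (hold_point_z is the distance from the TCP to the grasp point, in m); z points along the fingers, y is the line along which they close (so a half turn about z gives the same grasp; the last joint's range is limited). The gripper opens to 88 mm and grips with 3 to 60 N. Pads are 19 mm wide; open, the fingers measure 130 mm over their backs; the gripper's body (78 mm by 193 mm) begins 47 mm behind the grasp point.
Start: joints at [86.866, 20.546, 0.682, 0, -70.136, -16.507], TCP at [0.227, 0.636, 0.203] pointing down, gripper open.
Joint ranges: [-176.03, 176.03], [-82.01, 121.73], [-58.28, 71.71], [-173.87, 95.51], [-174.79, -0.11], [-173.66, 173.66]. Speed limits (degrees/s): [136.94, 136.94, 172.46, 180, 180, 180].

## Interface

Orientations are given as [roll, pitch, yaw] about the fixed x, y, z axes, in that order (R = Rz(yaw) Ry(pitch) Rx(roll)).
In Python, from plant import * gives the robot as it stands.
- The arm moves only by the tool step_arm, never from a script. Its argument "steps" is a list that holds one entry, the list of rows, each a list of 6 numbers: the shift along the tool's x, y, z scaled (see below), then the turn, a rotation vector about the tool's x, y, z scaled (see below). In form: [[[tx, ty, tz, wx, wy, wz], ...]]. A call has 1 to 20 rows; each row is the pose to reach, as a shift and turn from the pose commanded when the call began, along the tool's axes at that moment; what a row does not reach only later rows make up. The controller multiplies each number of a shift by 100 mm and each number of a turn by 0.5 rad. A row lasts 1/10 s, in which the tool goes at most 50 mm and 8.59 degrees, less where a joint would pass 70% of its speed; a pose out of reach is approached as far as the arm can. A call with a number of a shift or a turn outside -1 to 1 is refused whole. A call with a gripper value outside its range is refused whole. "jaw" is the closure in counts, from 0 (fully open) to 255 (shut), set as the call begins (left out, the last holds). The fingers move at their own pace and stop on an object; the grip force is fixed at half the most. Time passes only in rows, so rows that repeat a pose let the fingers close. It gives the time, the measured TCP pose, the force, the opening and the grip force at its end, in the units of the state.
- get_obs(): the state, without advancing time (a new reading comes with each control period).
- snapshot(name): name is "side" or "top" or "wrist"; returns (picture, depth): 420x560x3 uint8, red, green, blue; 420x560 float32, m along the optical axis (not along the pixel's ray), 0 where there is no reading.
- calibration(name): a dict with "mtx" (3x3 intrinsics, pixels), "dist" ([k1, k2, p1, p2, k3] as OpenCV has them; the pictures are not rectified), "rvec" (rotation vector, rad) and "tvec" (3), from world to camera coordinates, as OpenCV has them. Camera axes: x right, y down, z forward; pixel columns grow to the right and rows downward; lengths in m; the calibration is good to about 2 mm. A picture is of the moment at which its call begins: read the wrist's pose just before it. calibration takes no time and is no camera call; for the wrist camera it gives the pose at the moment of the call.
- close_job(): hands the job in; it is judged then, once.
The state is a dict: "clock": time; "joint_pos": joint angles; "qvel": joint speeds; "tau": joint torques, N m; "tool_pos": TCP position; "orientation": TCP orientation; "force": force on the tool from outside, world axes, zero at the start; "moment": the same for the moment, N m; "opening": finger opening in m; "gripper_force": force on a finger pad.
Only numpy, scipy, OpenCV 4.12 (cv2) and the standard library are available. Lean on these libraries where they do the work, as an engineer would, in place of code of your own. Each camera call takes 0.05 s, during which the arm holds its last target. There are 200 camera calls.

## Working session

There is one attempt and no reset: what is moved stays moved. The work goes in short steps, Python scripts to look and compute and a tool call to move; the robot and the scene stay as the last step left them, time stands still between calls to the robot, and variables do not carry over. Pictures are saved under pics/ and viewed, at most 14 in all, crops included, and the job is handed in when it is done.

Besides the shell and the picture viewer there is one more tool, called after ">>>" by a JSON object that holds its "op" and its "data", one argument or row to a line. step_arm: Moves the arm, as the interface text tells. Its arguments: {"type":"object","properties":{"steps":{"type":"array","items":{"type":"array","items":{"type":"array","items":{"type":"number","minimum":-1,"maximum":1}}}},"jaw":{"type":"number"}},"required":["steps"]}

```bash
ls; mkdir -p pics; python3 - <<'E'
from plant import *
import cv2, numpy as np
o=get_obs(); print({k:o[k] for k in ('clock','tool_pos','orientation','opening','joint_pos')})
try: print(hold_point_z)
except Exception as e: print(e)
for n in ('side','top'):
    p,d=snapshot(n); np.savez('pics/%s0.npz'%n,p=p,d=d)
    cv2.imwrite('pics/%s0.png'%n,p[:,:,::-1])
    c=calibration(n); print(n,c['mtx'].round(1).tolist(),(-cv2.Rodrigues(c['rvec'])[0].T@np.ravel(c['tvec'])).round(3),(d>0).mean())
E
```

```text
pics
{'clock': 0.0, 'tool_pos': array([0.22673102, 0.63522836, 0.20192591]), 'orientation': array([ 1.79906187e+02, -8.63706395e-03, -1.96457604e+01]), 'opening': 0.0876058667696274, 'joint_pos': array([ 8.68667057e+01,  2.05913491e+01,  6.33829378e-01, -1.95460753e-02,
       -7.01348800e+01, -1.65058165e+01])}
0.0188
side [[497.5, 0.0, 270.0], [0.0, 497.5, 208.4], [0.0, 0.0, 1.0]] [-0.047 -0.91   0.702] 0.9958333333333333
top [[500.1, 0.0, 279.7], [0.0, 500.1, 214.4], [0.0, 0.0, 1.0]] [ 0.326 -0.015  1.046] 0.9960459183673469
```

View pics/top0.png

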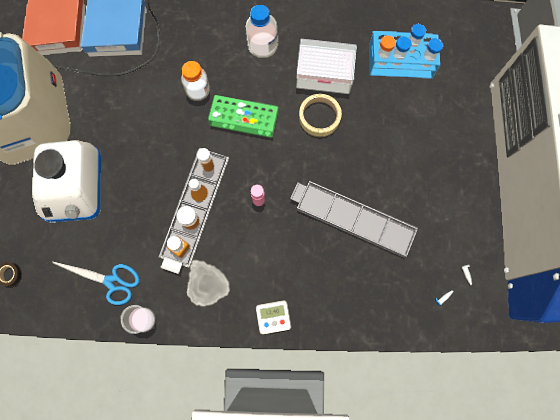

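View pics/side0.png

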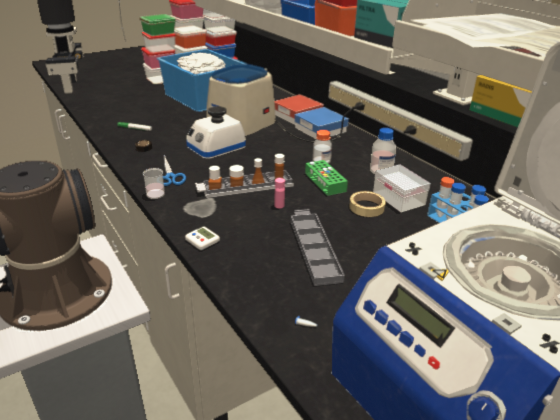

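The top view shows the prep rack running from (205,155) to (180,250), with its tab at (172,266). From the tab, the vials look to be square (178,243), wide (187,215), conical (197,188) and slim (205,158). The carrier's tab is at (299,192), and its pockets run on to (400,238). The look-alikes are the pink vial at (258,195), the white bottle with the orange cap at (195,82) and the pink-capped beaker at (138,320). I'll check the choice in enlarged crops.

```bash
python3 - <<'E'
import cv2, numpy as np
p=np.load('pics/top0.npz')['p'][:,:,::-1]; s=np.load('pics/side0.npz')['p'][:,:,::-1]
cv2.imwrite('pics/topc.png',cv2.resize(p[140:280,150:430],(800,400),interpolation=cv2.INTER_CUBIC))
cv2.imwrite('pics/sidec.png',cv2.resize(s[140:290,190:350],(640,600),interpolation=cv2.INTER_CUBIC))
E
```

```text
(no output)
```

View pics/topc.png

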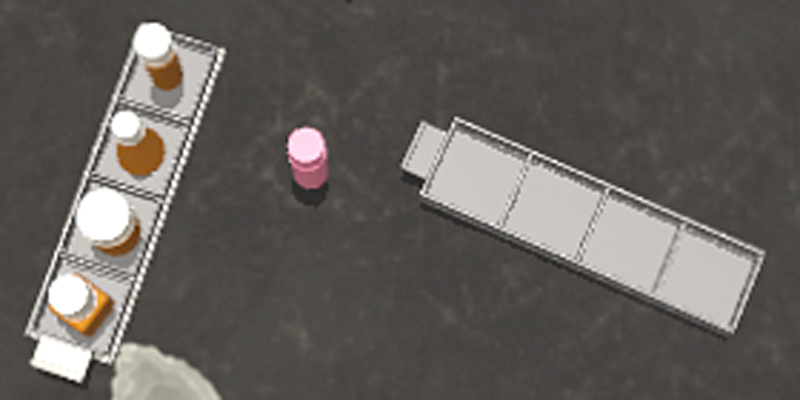

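View pics/sidec.png

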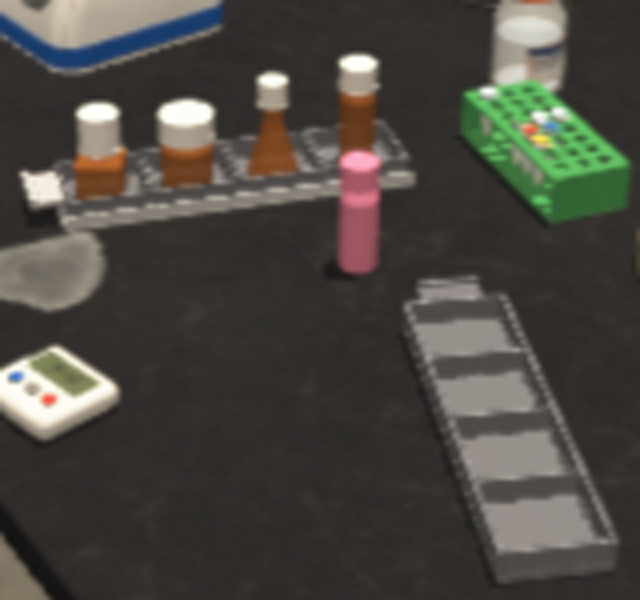

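The crops confirm the order from the tab: square, wide, conical, slim. The pink vial at (258,195) is a decoy. In the top crop the caps are at (70,296), (104,213), (126,127) and (153,40). The carrier rim corners are at (456,119), (764,252), (733,333) and (422,199), with its tab on the left.

```bash
cat > h.py <<'E'
import numpy as np, cv2
from plant import *
def ray(c,uv):
    R=cv2.Rodrigues(np.array(c['rvec'],float))[0]; t=np.ravel(c['tvec'])
    n=cv2.undistortPoints(np.array(uv,float).reshape(-1,1,2),np.array(c['mtx']),np.array(c['dist'])).reshape(-1,2)
    return -R.T@t, np.c_[n,np.ones(len(n))]@R
def at_z(c,uv,z):
    o,d=ray(c,uv); return o+d*((z-o[2])/d[:,2])[:,None]
def at_depth(c,uv,dep):
    o,d=ray(c,uv); return o+d*np.array([np.median(dep[int(v)-1:int(v)+2,int(u)-1:int(u)+2]) for u,v in uv])[:,None]
def tri(c1,u1,c2,u2):
    o1,d1=ray(c1,u1);o2,d2=ray(c2,u2);out=[]
    for a,b in zip(d1,d2):
        s=np.linalg.lstsq(np.c_[a,-b],o2-o1,rcond=None)[0]
        p,q=o1+s[0]*a,o2+s[1]*b; out.append(np.r_[(p+q)/2,np.linalg.norm(p-q)])
    return np.array(out)
E
python3 - <<'E'
from h import *
np.set_printoptions(precision=4,suppress=True)
T,S=calibration('top'),calibration('side')
f=lambda a:np.array(a)/2.857+[150,140]
g=lambda a:np.array(a)/4+[190,140]
ct=f([(153,40),(126,127),(104,213),(70,296)]); cs=g([(358,66),(272,81),(187,113),(98,113)])
print('caps slim con wide sq\n',tri(T,ct,S,cs)); 
print('depth',at_depth(T,ct,np.load('pics/top0.npz')['d']))
k=f([(456,119),(764,252),(733,333),(422,199)]); ks=g([(503,296),(615,545),(495,572),(405,303)])
print('carrier',at_z(T,k,.022)); print(tri(T,k,S,ks))
r=at_z(T,f([(224,49),(110,362),(27,333)]),.022); print('rack',r)
fl=f([(485,172),(557,202),(631,236),(707,270),(175,95),(165,165)]); print('floors',at_depth(T,fl,np.load('pics/top0.npz')['d']))
c=at_z(T,k,.022); m=c.mean(0); ax=(c[0]+c[3]-c[1]-c[2]); ax/=np.linalg.norm(ax); print('ctr',m,'axis',ax,np.degrees(np.arctan2(ax[1],ax[0])),[(m+ax*y)[:2].round(4) for y in(-.093,-.031,.031,.093)])
print(get_obs()['joint_pos'])
E
```

```text
caps slim con wide sq
 [[0.6668 0.153  0.0774 0.0003]
 [0.6029 0.1677 0.0756 0.0025]
 [0.5428 0.1821 0.0603 0.0014]
 [0.4818 0.1998 0.0689 0.0031]]
depth [[0.6642 0.1518 0.0846]
 [0.5998 0.1669 0.0822]
 [0.5409 0.1812 0.0661]
 [0.4795 0.1993 0.0743]]
carrier [[ 0.6304 -0.0682  0.022 ]
 [ 0.536  -0.298   0.022 ]
 [ 0.4751 -0.2734  0.022 ]
 [ 0.5683 -0.0442  0.022 ]]
[[ 0.6331 -0.0689  0.0151  0.0014]
 [ 0.537  -0.2997  0.0147  0.0011]
 [ 0.4758 -0.2764  0.0068  0.0033]
 [ 0.5713 -0.0453  0.0174  0.0042]]
rack [[0.6804 0.1081 0.022 ]
 [0.4405 0.178  0.022 ]
 [0.4594 0.2405 0.022 ]]
floors [[ 0.5942 -0.0915  0.0066]
 [ 0.5727 -0.1458  0.0067]
 [ 0.5487 -0.2017  0.0054]
 [ 0.5247 -0.2591  0.0041]
 [ 0.6473  0.1451  0.008 ]
 [ 0.5923  0.1494  0.007 ]]
ctr [ 0.5525 -0.171   0.022 ] axis [0.3785 0.9256 0.    ] 67.75842009527821 [array([ 0.5172, -0.257 ]), array([ 0.5407, -0.1996]), array([ 0.5642, -0.1423]), array([ 0.5877, -0.0849])]
[ 86.8678  20.5881   0.6395  -0.0181 -70.1378 -16.5081]
```

```bash
cat >> h.py <<'E'
def plan(*wps, start=None):
    """wps: (x,y,z,yaw). prints the calls (tx,ty,tz,0,0,wz, rows) chained from the measured pose"""
    if start is None:
        o=get_obs(); start=np.r_[o['tool_pos'],o['orientation'][2]]
    cur=np.array(start,float); print('from',cur.round(4))
    for w in wps:
        w=np.array(w,float); dy=(w[3]-cur[3]+180)%360-180; d=w[:3]-cur[:3]
        n=max(1,int(np.ceil(max(np.linalg.norm(d)/.13,abs(dy)/28))))
        while True:
            p=cur.copy(); out=[]
            for i in range(n):
                a=np.radians(p[3]); c,s=np.cos(a),np.sin(a)
                R=np.array([[c,s,0],[s,-c,0],[0,0,-1]])
                t=R.T@(d/n)/.1; wz=-np.radians(dy/n)/.5
                out.append([round(v,3) for v in (*t,0,0,wz)]+[int(np.ceil(max(np.linalg.norm(d)/n/.05,abs(dy)/n/8.59)))+1])
                p[:3]+=d/n; p[3]+=dy/n
            if max(abs(np.array(out)[:,:6]).ravel())<=1: break
            n+=1
        print('->',w); [print('  ',q) for q in out]; cur=p
E
python3 - <<'E'
from h import *
plan((.542,.1815,.2,-16.2))
E
```

```text
from [  0.2267   0.6353   0.202  -19.6464]
-> [  0.542    0.1815   0.2    -16.2   ]
   [np.float64(0.899), np.float64(0.643), np.float64(0.004), 0, 0, np.float64(-0.024), 4]
   [np.float64(0.891), np.float64(0.653), np.float64(0.004), 0, 0, np.float64(-0.024), 4]
   [np.float64(0.883), np.float64(0.664), np.float64(0.004), 0, 0, np.float64(-0.024), 4]
   [np.float64(0.875), np.float64(0.675), np.float64(0.004), 0, 0, np.float64(-0.024), 4]
   [np.float64(0.867), np.float64(0.685), np.float64(0.004), 0, 0, np.float64(-0.024), 4]
```

>>> {"op": "step_arm", "data": {
  "steps": [
    [[0.9,0.64,-0.3,0,0,-0.024],[0.9,0.64,-0.3,0,0,-0.024],[0.9,0.64,-0.3,0,0,-0.024],[0.9,0.64,-0.3,0,0,-0.024]]
  ],
  "jaw": 0
}}

```text
clock: 0.5
tool_pos: [0.2914, 0.5439, 0.2341]
orientation: [-179.9, 0.0, -19.1]
force: [0.1, 0.1, -0.9]
opening: 0.0876
gripper_force: 0.0
```

>>> {"op": "step_arm", "data": {
  "steps": [
    [[0.89,0.65,-0.3,0,0,-0.024],[0.89,0.65,-0.3,0,0,-0.024],[0.89,0.65,-0.3,0,0,-0.024],[0.89,0.65,-0.3,0,0,-0.024]]
  ]
}}

```text
clock: 0.9
tool_pos: [0.3539, 0.4543, 0.2634]
orientation: [-179.9, 0.0, -18.4]
force: [0.2, 0.7, -0.5]
opening: 0.0877
gripper_force: 0.0
```

>>> {"op": "step_arm", "data": {
  "steps": [
    [[0.88,0.66,0,0,0,-0.024],[0.88,0.66,0,0,0,-0.024],[0.88,0.66,0,0,0,-0.024],[0.88,0.66,0,0,0,-0.024]]
  ]
}}

```text
clock: 1.3
tool_pos: [0.4163, 0.3643, 0.262]
orientation: [179.9, 0.0, -17.7]
force: [-0.3, 0.1, 0.0]
opening: 0.0876
gripper_force: 0.0
```

>>> {"op": "step_arm", "data": {
  "steps": [
    [[0.88,0.68,0.3,0,0,-0.024],[0.88,0.68,0.3,0,0,-0.024],[0.88,0.68,0.3,0,0,-0.024],[0.88,0.68,0.3,0,0,-0.024]]
  ]
}}

```text
clock: 1.7
tool_pos: [0.4795, 0.2729, 0.2314]
orientation: [179.9, 0.1, -17.0]
force: [-0.1, 0.2, -0.8]
opening: 0.0876
gripper_force: 0.0
```

>>> {"op": "step_arm", "data": {
  "steps": [
    [[0.87,0.68,0.3,0,0,-0.024],[0.87,0.68,0.3,0,0,-0.024],[0.87,0.68,0.3,0,0,-0.024],[0.87,0.68,0.3,0,0,-0.024],[0.87,0.68,0.3,0,0,-0.024]]
  ]
}}

```text
clock: 2.2
tool_pos: [0.5429, 0.1843, 0.2029]
orientation: [-180.0, 0.0, -16.2]
force: [1.1, 1.5, -1.0]
opening: 0.0877
gripper_force: 0.0
```

```bash
python3 - <<'E'
from h import *
import pickle
o=get_obs(); c=calibration('wrist'); p,d=snapshot('wrist'); pickle.dump((c,p,d),open('w1.pkl','wb'))
print(o['clock'],o['tool_pos'],o['orientation'])
cv2.imwrite('pics/w1.png',p[:,:,::-1])
E
```

```text
2.2 [0.54286248 0.18433038 0.20286735] [-1.79989893e+02  2.03825582e-03 -1.61822300e+01]
```

View pics/w1.png

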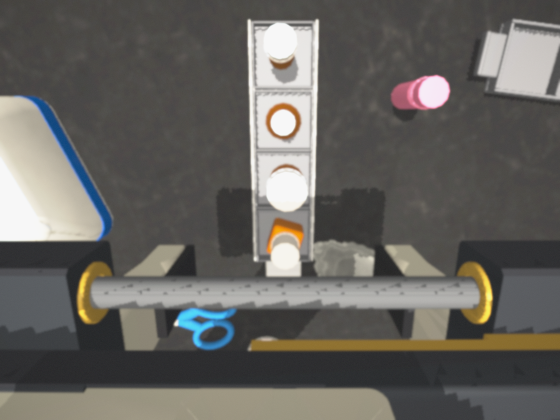

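The wrist view shows the rack parallel to the image columns, so the yaw is right. The cap centres are slim (281,42), conical (283,122), wide (287,189) and square (286,250, partly cut off below).

```bash
python3 - <<'E'
from h import *
import pickle
np.set_printoptions(precision=4,suppress=True)
c,p,d=pickle.load(open('w1.pkl','rb')); T=calibration('top')
uv=[(281,42),(283,122),(287,189),(286,250)]
f=np.array([(153,40),(126,127),(104,213),(70,296)])/2.857+[150,140]
print(tri(c,uv,T,f)); print(at_depth(c,uv,d))
print('rack corners',at_z(c,[(249,20),(318,20),(314,260),(252,260)],.022))
E
```

```text
[[0.6643 0.1519 0.0841 0.0001]
 [0.6037 0.1686 0.07   0.0015]
 [0.5426 0.1823 0.0588 0.0008]
 [0.4822 0.2015 0.0584 0.0024]]
[[0.6639 0.152  0.0861]
 [0.6043 0.1678 0.0821]
 [0.5443 0.1815 0.0663]
 [0.4885 0.1987 0.0734]]
rack corners [[0.7019 0.173  0.022 ]
 [0.6837 0.1104 0.022 ]
 [0.4476 0.1773 0.022 ]
 [0.4672 0.2447 0.022 ]]
```

```bash
python3 - <<'E'
from h import *
plan((.482,.2,.125,-16.3),(.482,.2,.045,-16.3))
E
```

```text
from [  0.5428   0.1845   0.2032 -16.1335]
-> [  0.482   0.2     0.125 -16.3  ]
   [np.float64(-0.627), np.float64(0.02), np.float64(0.782), 0, 0, np.float64(0.006), 4]
-> [  0.482   0.2     0.045 -16.3  ]
   [np.float64(0.0), np.float64(0.0), np.float64(0.8), 0, 0, np.float64(-0.0), 3]
```

>>> {"op": "step_arm", "data": {
  "steps": [
    [[-0.63,0.02,0.78,0,0,0.006],[-0.63,0.02,0.78,0,0,0.006],[-0.63,0.02,0.78,0,0,0.006],[-0.63,0.02,0.78,0,0,0.006]]
  ]
}}

```text
clock: 2.65
tool_pos: [0.4808, 0.1999, 0.1249]
orientation: [180.0, -0.0, -16.2]
force: [-0.4, 0.7, -0.0]
opening: 0.0879
gripper_force: 0.0
```

>>> {"op": "step_arm", "data": {
  "steps": [
    [[0,0,0.25,0,0,0],[0,0,0.5,0,0,0],[0,0,0.7,0,0,0],[0,0,0.8,0,0,0],[0,0,0.8,0,0,0],[0,0,0.8,0,0,0]]
  ]
}}

```text
clock: 3.25
tool_pos: [0.4828, 0.1994, 0.046]
orientation: [-179.9, -0.1, -16.3]
force: [0.5, -0.3, -0.6]
opening: 0.088
gripper_force: 0.0
```

>>> {"op": "step_arm", "data": {
  "steps": [
    [[0,0,0,0,0,0],[0,0,0,0,0,0],[0,0,0,0,0,0],[0,0,0,0,0,0],[0,0,0,0,0,0],[0,0,0,0,0,0],[0,0,0,0,0,0],[0,0,0,0,0,0]]
  ],
  "jaw": 255
}}

```text
clock: 4.05
tool_pos: [0.4819, 0.1985, 0.0449]
orientation: [-180.0, -0.0, -16.4]
force: [0.7, 0.1, 0.1]
opening: 0.0291
gripper_force: 0.1
```

>>> {"op": "step_arm", "data": {
  "steps": [
    [[0,0,0,0,0,0],[0,0,0,0,0,0],[0,0,0,0,0,0],[0,0,0,0,0,0]]
  ]
}}

```text
clock: 4.45
tool_pos: [0.4819, 0.1985, 0.0449]
orientation: [180.0, 0.0, -16.4]
force: [-0.1, -0.7, 0.3]
opening: 0.0267
gripper_force: 30.0
```

>>> {"op": "step_arm", "data": {
  "steps": [
    [[0,0,-0.2,0,0,0],[0,0,-0.5,0,0,0],[0,0,-0.9,0,0,0],[0,0,-0.9,0,0,0]]
  ]
}}

```text
clock: 4.85
tool_pos: [0.4847, 0.2002, 0.14]
orientation: [-179.6, -0.3, -16.3]
force: [-0.8, 0.4, -0.4]
opening: 0.0261
gripper_force: 30.0
```

```bash
python3 - <<'E'
from h import *
o=get_obs();print(o['opening'],o['gripper_force'],o['force'])
plan((.517,-.257,.15,-112.2))
E
```

```text
0.026078206113488624 29.97268170118332 [-0.7933243   0.3925646  -0.39307979]
from [  0.4847   0.2002   0.14   -16.3173]
-> [   0.517   -0.257    0.15  -112.2  ]
   [np.float64(0.319), np.float64(0.859), np.float64(-0.02), 0, 0, np.float64(0.669), 4]
   [np.float64(0.584), np.float64(0.707), np.float64(-0.02), 0, 0, np.float64(0.669), 4]
   [np.float64(0.783), np.float64(0.476), np.float64(-0.02), 0, 0, np.float64(0.669), 4]
   [np.float64(0.896), np.float64(0.192), np.float64(-0.02), 0, 0, np.float64(0.669), 4]
   [np.float64(0.91), np.float64(-0.113), np.float64(-0.02), 0, 0, np.float64(0.669), 4]
```

>>> {"op": "step_arm", "data": {
  "steps": [
    [[0.32,0.86,-0.02,0,0,0.67],[0.32,0.86,-0.02,0,0,0.67],[0.32,0.86,-0.02,0,0,0.67],[0.32,0.86,-0.02,0,0,0.67]]
  ]
}}

```text
clock: 5.25
tool_pos: [0.4882, 0.1058, 0.1367]
orientation: [-180.0, 0.0, -35.7]
force: [0.7, -0.6, -1.0]
opening: 0.0264
gripper_force: 30.0
```

>>> {"op": "step_arm", "data": {
  "steps": [
    [[0.58,0.71,-0.02,0,0,0.67],[0.58,0.71,-0.02,0,0,0.67],[0.58,0.71,-0.02,0,0,0.67],[0.58,0.71,-0.02,0,0,0.67]]
  ]
}}

```text
clock: 5.65
tool_pos: [0.4943, 0.015, 0.1386]
orientation: [180.0, 0.0, -54.8]
force: [0.3, 0.9, -0.3]
opening: 0.0263
gripper_force: 30.0
```

>>> {"op": "step_arm", "data": {
  "steps": [
    [[0.78,0.48,-0.02,0,0,0.67],[0.78,0.48,-0.02,0,0,0.67],[0.78,0.48,-0.02,0,0,0.67],[0.78,0.48,-0.02,0,0,0.67]]
  ]
}}

```text
clock: 6.05
tool_pos: [0.5002, -0.0759, 0.1405]
orientation: [180.0, 0.0, -73.9]
force: [-0.3, 0.5, -1.0]
opening: 0.0261
gripper_force: 30.0
```

>>> {"op": "step_arm", "data": {
  "steps": [
    [[0.9,0.19,-0.02,0,0,0.67],[0.9,0.19,-0.02,0,0,0.67],[0.9,0.19,-0.02,0,0,0.67],[0.9,0.19,-0.02,0,0,0.67]]
  ]
}}

```text
clock: 6.45
tool_pos: [0.5069, -0.1673, 0.1425]
orientation: [180.0, 0.0, -93.0]
force: [0.2, 0.5, -1.0]
opening: 0.0264
gripper_force: 30.0
```

>>> {"op": "step_arm", "data": {
  "steps": [
    [[0.91,-0.11,-0.02,0,0,0.67],[0.91,-0.11,-0.02,0,0,0.67],[0.91,-0.11,-0.02,0,0,0.67],[0.91,-0.11,-0.02,0,0,0.67],[0.91,-0.11,-0.02,0,0,0.67]]
  ]
}}

```text
clock: 6.95
tool_pos: [0.513, -0.2577, 0.1447]
orientation: [180.0, 0.0, -112.1]
force: [-0.4, 1.6, -0.9]
opening: 0.0263
gripper_force: 30.0
```

```bash
python3 - <<'E'
from h import *
import pickle
o=get_obs(); c=calibration('wrist'); p,d=snapshot('wrist'); pickle.dump((c,p,d),open('w2.pkl','wb'))
print(o['clock'],o['tool_pos'],o['orientation'],o['opening'])
s,_=snapshot('side'); s=cv2.resize(s[100:330,190:390],(400,460),interpolation=cv2.INTER_CUBIC)
cv2.imwrite('pics/w2.png',np.hstack([cv2.resize(p,(400,300)),s[:300]*0+s[80:380]])[:,:,::-1])
cv2.imwrite('pics/w2f.png',p[:,:,::-1])
E
```

```text
6.95 [ 0.51295042 -0.25770851  0.14473483] [ 1.79987798e+02  1.11288536e-02 -1.12053778e+02] 0.026250046417742492
```

View pics/w2f.png

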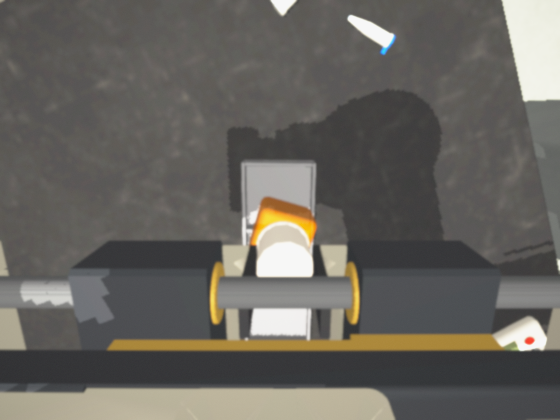

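The square vial hangs upright between the pads. The carrier's far-end rim corners are at (243,161) and (317,161), and its sides are parallel to the image columns.

```bash
python3 - <<'E'
from h import *
import pickle
np.set_printoptions(precision=4,suppress=True)
c,p,d=pickle.load(open('w2.pkl','rb'))
k=at_z(c,[(242.5,160.5),(317,160.5)],.022); print(k,np.linalg.norm(k[0]-k[1]))
print('end yaw',np.degrees(np.arctan2(*(k[0]-k[1])[1::-1]))-90)
m=k.mean(0); a=np.radians(67.8); ax=np.array([np.cos(a),np.sin(a)])
print([(m[:2]+ax*(.127+y)).round(4) for y in(-.093,-.031,.031,.093)])
E
```

```text
[[ 0.5354 -0.2998  0.022 ]
 [ 0.4749 -0.2751  0.022 ]] 0.06535567963926152
end yaw -112.11695932370185
[array([ 0.518, -0.256]), array([ 0.5414, -0.1986]), array([ 0.5648, -0.1412]), array([ 0.5883, -0.0838])]
```

```bash
python3 - <<'E'
from h import *
plan((.5178,-.2563,.0665,-112.2),(.5178,-.2563,.0455,-112.2))
E
```

```text
from [   0.513    -0.2578    0.145  -112.1008]
-> [ 5.178e-01 -2.563e-01  6.650e-02 -1.122e+02]
   [np.float64(-0.032), np.float64(-0.039), np.float64(0.785), 0, 0, np.float64(0.003), 3]
-> [ 5.178e-01 -2.563e-01  4.550e-02 -1.122e+02]
   [np.float64(0.0), np.float64(0.0), np.float64(0.21), 0, 0, np.float64(-0.0), 2]
```

>>> {"op": "step_arm", "data": {
  "steps": [
    [[-0.03,-0.04,0,0,0,0.003],[-0.03,-0.04,0.25,0,0,0.003],[-0.03,-0.04,0.5,0,0,0.003],[-0.03,-0.04,0.7,0,0,0.003],[-0.03,-0.04,0.8,0,0,0.003],[-0.03,-0.04,0.88,0,0,0.003],[-0.03,-0.04,0.94,0,0,0.003],[-0.03,-0.04,0.99,0,0,0.003],[-0.03,-0.04,0.99,0,0,0.003],[-0.03,-0.04,0.99,0,0,0.003]]
  ]
}}

```text
clock: 8.05
tool_pos: [0.5177, -0.2581, 0.0463]
orientation: [-180.0, 0.0, -112.4]
force: [0.4, -0.3, -1.2]
opening: 0.0263
gripper_force: 30.0
```

>>> {"op": "step_arm", "data": {
  "steps": [
    [[0,0,0,0,0,0],[0,0,0,0,0,0],[0,0,0,0,0,0],[0,0,0,0,0,0],[0,0,0,0,0,0],[0,0,0,0,0,0],[0,0,0,0,0,0],[0,0,0,0,0,0]]
  ],
  "jaw": 0
}}

```text
clock: 8.85
tool_pos: [0.5174, -0.2579, 0.0458]
orientation: [180.0, -0.0, -112.4]
force: [0.0, -0.5, -0.8]
opening: 0.0843
gripper_force: 0.0
```

>>> {"op": "step_arm", "data": {
  "steps": [
    [[0,0,-0.25,0,0,0],[0,0,-0.6,0,0,0],[0,0,-1,0,0,0],[0,0,-1,0,0,0],[0,0,-1,0,0,0]]
  ]
}}

```text
clock: 9.35
tool_pos: [0.5181, -0.2579, 0.147]
orientation: [-179.9, 0.1, -112.4]
force: [-1.0, -0.2, -1.6]
opening: 0.0877
gripper_force: 0.0
```

```bash
python3 - <<'E'
from h import *
T,_=snapshot('top'); S,_=snapshot('side')
cv2.imwrite('pics/p1.png',np.hstack([cv2.resize(S[160:310,250:350],(400,600)),cv2.resize(T[170:270,320:420],(400,600)) ])[:,:,::-1])
plan((.5425,.182,.145,-16.3),(.5425,.182,.037,-16.3))
E
```

```text
from [   0.5168   -0.2577    0.1451 -112.4399]
-> [  0.5425   0.182    0.145  -16.3   ]
   [np.float64(-0.832), np.float64(0.288), np.float64(0.0), 0, 0, np.float64(-0.671), 4]
   [np.float64(-0.881), np.float64(-0.002), np.float64(0.0), 0, 0, np.float64(-0.671), 4]
   [np.float64(-0.831), np.float64(-0.292), np.float64(0.0), 0, 0, np.float64(-0.671), 4]
   [np.float64(-0.689), np.float64(-0.549), np.float64(0.0), 0, 0, np.float64(-0.671), 4]
   [np.float64(-0.469), np.float64(-0.746), np.float64(0.0), 0, 0, np.float64(-0.671), 4]
-> [  0.5425   0.182    0.037  -16.3   ]
   [np.float64(-0.0), np.float64(0.0), np.float64(0.54), 0, 0, np.float64(-0.0), 3]
   [np.float64(-0.0), np.float64(0.0), np.float64(0.54), 0, 0, np.float64(-0.0), 3]
```

View pics/p1.png

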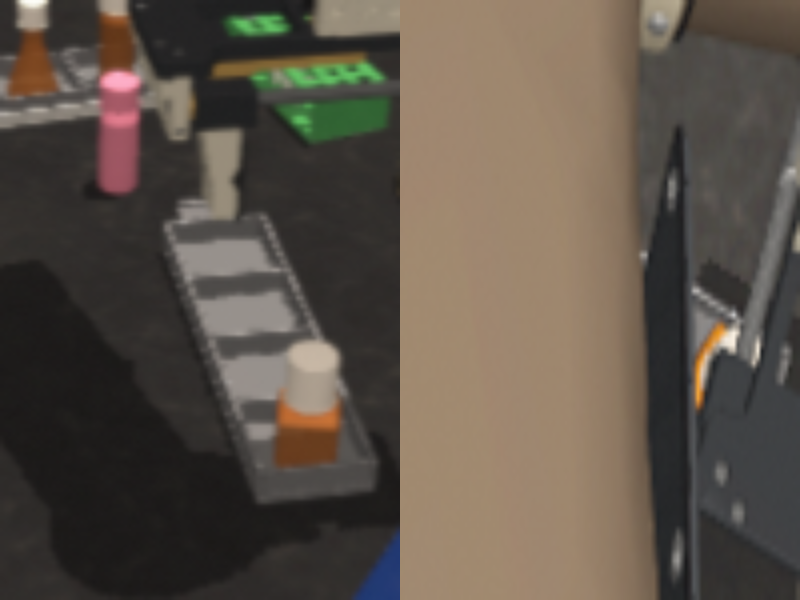

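The side crop shows the square vial upright in the end pocket at crop (310,400). Next is the wide vial.

>>> {"op": "step_arm", "data": {
  "steps": [
    [[-0.83,0.29,0,0,0,-0.67],[-0.83,0.29,0,0,0,-0.67],[-0.83,0.29,0,0,0,-0.67],[-0.83,0.29,0,0,0,-0.67]]
  ]
}}

```text
clock: 9.85
tool_pos: [0.5218, -0.1692, 0.1448]
orientation: [179.9, -0.0, -93.1]
force: [0.5, 0.0, -0.6]
opening: 0.0878
gripper_force: 0.0
```

>>> {"op": "step_arm", "data": {
  "steps": [
    [[-0.88,0,0,0,0,-0.67],[-0.88,0,0,0,0,-0.67],[-0.88,0,0,0,0,-0.67],[-0.88,0,0,0,0,-0.67]]
  ]
}}

```text
clock: 10.25
tool_pos: [0.527, -0.082, 0.1451]
orientation: [179.9, 0.0, -74.0]
force: [-0.0, 0.0, 0.4]
opening: 0.0876
gripper_force: 0.0
```

>>> {"op": "step_arm", "data": {
  "steps": [
    [[-0.83,-0.29,0,0,0,-0.67],[-0.83,-0.29,0,0,0,-0.67],[-0.83,-0.29,0,0,0,-0.67],[-0.83,-0.29,0,0,0,-0.67]]
  ]
}}

```text
clock: 10.65
tool_pos: [0.5322, 0.0053, 0.1453]
orientation: [179.9, 0.0, -54.9]
force: [0.1, 0.2, -0.4]
opening: 0.0875
gripper_force: 0.0
```

>>> {"op": "step_arm", "data": {
  "steps": [
    [[-0.69,-0.55,0,0,0,-0.67],[-0.69,-0.55,0,0,0,-0.67],[-0.69,-0.55,0,0,0,-0.67],[-0.69,-0.55,0,0,0,-0.67]]
  ]
}}

```text
clock: 11.05
tool_pos: [0.5375, 0.093, 0.1453]
orientation: [179.9, 0.0, -35.8]
force: [-0.6, -0.3, -0.2]
opening: 0.0877
gripper_force: 0.0
```

>>> {"op": "step_arm", "data": {
  "steps": [
    [[-0.47,-0.75,0.1,0,0,-0.67],[-0.47,-0.75,0.1,0,0,-0.67],[-0.47,-0.75,0.1,0,0,-0.67],[-0.47,-0.75,0.1,0,0,-0.67],[-0.47,-0.75,0.1,0,0,-0.67],[-0.47,-0.75,0.1,0,0,-0.67]]
  ]
}}

```text
clock: 11.65
tool_pos: [0.5432, 0.1805, 0.1359]
orientation: [180.0, 0.0, -16.7]
force: [-0.4, 0.9, 0.5]
opening: 0.0877
gripper_force: 0.0
```

```bash
python3 - <<'E'
from h import *
plan((.5425,.182,.1,-16.3),(.5425,.182,.037,-16.3))
E
```

```text
from [  0.5432   0.1805   0.1359 -16.6898]
-> [  0.5425   0.182    0.1    -16.3   ]
   [np.float64(-0.011), np.float64(-0.013), np.float64(0.359), 0, 0, np.float64(-0.014), 2]
-> [  0.5425   0.182    0.037  -16.3   ]
   [np.float64(0.0), np.float64(0.0), np.float64(0.63), 0, 0, np.float64(-0.0), 3]
```

>>> {"op": "step_arm", "data": {
  "steps": [
    [[-0.01,-0.01,0.2,0,0,-0.014],[-0.01,-0.01,0.5,0,0,-0.014],[-0.01,-0.01,0.8,0,0,-0.014],[-0.01,-0.01,0.95,0,0,-0.014],[-0.01,-0.01,0.99,0,0,-0.014],[-0.01,-0.01,0.99,0,0,-0.014],[-0.01,-0.01,0.99,0,0,-0.014]]
  ]
}}

```text
clock: 12.35
tool_pos: [0.5432, 0.1832, 0.038]
orientation: [-179.9, -0.1, -16.1]
force: [0.0, 0.1, 0.5]
opening: 0.0875
gripper_force: 0.0
```

>>> {"op": "step_arm", "data": {
  "steps": [
    [[0,0,0,0,0,0],[0,0,0,0,0,0],[0,0,0,0,0,0],[0,0,0,0,0,0],[0,0,0,0,0,0],[0,0,0,0,0,0],[0,0,0,0,0,0],[0,0,0,0,0,0],[0,0,0,0,0,0],[0,0,0,0,0,0],[0,0,0,0,0,0]]
  ],
  "jaw": 255
}}

```text
clock: 13.45
tool_pos: [0.5424, 0.1831, 0.0368]
orientation: [180.0, 0.0, -16.1]
force: [-0.1, 0.6, 0.7]
opening: 0.0364
gripper_force: 30.0
```

>>> {"op": "step_arm", "data": {
  "steps": [
    [[0,0,-0.2,0,0,0],[0,0,-0.5,0,0,0],[0,0,-0.9,0,0,0],[0,0,-1,0,0,0],[0,0,-1,0,0,0],[0,0,-1,0,0,0]]
  ]
}}

```text
clock: 14.05
tool_pos: [0.5417, 0.1829, 0.1359]
orientation: [180.0, 0.1, -16.1]
force: [-0.1, -0.7, -1.9]
opening: 0.0367
gripper_force: 30.0
```

```bash
python3 - <<'E'
from h import *
plan((.541,-.199,.135,-112.2))
E
```

```text
from [  0.5417   0.1829   0.1359 -16.079 ]
-> [   0.541   -0.199    0.135 -112.2  ]
   [np.float64(0.263), np.float64(0.918), np.float64(0.002), 0, 0, np.float64(0.839), 4]
   [np.float64(0.614), np.float64(0.731), np.float64(0.002), 0, 0, np.float64(0.839), 4]
   [np.float64(0.858), np.float64(0.418), np.float64(0.002), 0, 0, np.float64(0.839), 4]
   [np.float64(0.954), np.float64(0.032), np.float64(0.002), 0, 0, np.float64(0.839), 4]
```

>>> {"op": "step_arm", "data": {
  "steps": [
    [[0.26,0.92,0,0,0,0.84],[0.26,0.92,0,0,0,0.84],[0.26,0.92,0,0,0,0.84],[0.26,0.92,0,0,0,0.84]]
  ]
}}

```text
clock: 14.45
tool_pos: [0.541, 0.086, 0.1351]
orientation: [179.9, 0.1, -40.4]
force: [-0.5, 0.7, -1.0]
opening: 0.0369
gripper_force: 30.0
```

>>> {"op": "step_arm", "data": {
  "steps": [
    [[0.61,0.73,0,0,0,0.84],[0.61,0.73,0,0,0,0.84],[0.61,0.73,0,0,0,0.84],[0.61,0.73,0,0,0,0.84]]
  ]
}}

```text
clock: 14.85
tool_pos: [0.5411, -0.0081, 0.1357]
orientation: [179.9, 0.0, -64.2]
force: [-0.9, 0.5, -0.8]
opening: 0.0366
gripper_force: 30.0
```

>>> {"op": "step_arm", "data": {
  "steps": [
    [[0.86,0.42,0,0,0,0.84],[0.86,0.42,0,0,0,0.84],[0.86,0.42,0,0,0,0.84],[0.86,0.42,0,0,0,0.84]]
  ]
}}

```text
clock: 15.25
tool_pos: [0.5411, -0.1032, 0.136]
orientation: [179.9, 0.0, -88.1]
force: [-0.5, 0.8, -0.6]
opening: 0.0364
gripper_force: 30.0
```

>>> {"op": "step_arm", "data": {
  "steps": [
    [[0.95,0.03,0,0,0,0.84],[0.95,0.03,0,0,0,0.84],[0.95,0.03,0,0,0,0.84],[0.95,0.03,0,0,0,0.84],[0.95,0.03,0,0,0,0.84],[0.95,0.03,0,0,0,0.84]]
  ]
}}

```text
clock: 15.85
tool_pos: [0.5415, -0.1969, 0.1368]
orientation: [180.0, 0.0, -111.9]
force: [0.4, 0.8, -1.3]
opening: 0.0366
gripper_force: 30.0
```

```bash
python3 - <<'E'
from h import *
plan((.541,-.199,.037,-112.2))
E
```

```text
from [   0.5415   -0.1969    0.1368 -111.8962]
-> [ 5.410e-01 -1.990e-01  3.700e-02 -1.122e+02]
   [np.float64(0.021), np.float64(-0.004), np.float64(0.998), 0, 0, np.float64(0.011), 3]
```

>>> {"op": "step_arm", "data": {
  "steps": [
    [[0.02,0,0.25,0,0,0.01],[0.02,0,0.5,0,0,0.01],[0.02,0,0.7,0,0,0.01],[0.02,0,0.8,0,0,0.01],[0.02,0,0.88,0,0,0.01],[0.02,0,0.94,0,0,0.01],[0.02,0,0.99,0,0,0.01],[0.02,0,0.99,0,0,0.01],[0.02,0,0.99,0,0,0.01]]
  ]
}}

```text
clock: 16.75
tool_pos: [0.5406, -0.2003, 0.0383]
orientation: [-180.0, 0.0, -112.6]
force: [1.1, 0.6, -0.8]
opening: 0.0362
gripper_force: 30.0
```

>>> {"op": "step_arm", "data": {
  "steps": [
    [[0,0,0,0,0,0],[0,0,0,0,0,0],[0,0,0,0,0,0],[0,0,0,0,0,0],[0,0,0,0,0,0],[0,0,0,0,0,0],[0,0,0,0,0,0],[0,0,0,0,0,0]]
  ],
  "jaw": 0
}}

```text
clock: 17.55
tool_pos: [0.5403, -0.2002, 0.0378]
orientation: [180.0, -0.0, -112.6]
force: [0.1, 0.2, -0.4]
opening: 0.0872
gripper_force: 0.0
```

>>> {"op": "step_arm", "data": {
  "steps": [
    [[0,0,-0.25,0,0,0],[0,0,-0.6,0,0,0],[0,0,-1,0,0,0],[0,0,-1,0,0,0],[0,0,-1,0,0,0]]
  ]
}}

```text
clock: 18.05
tool_pos: [0.541, -0.2002, 0.139]
orientation: [-179.9, 0.1, -112.6]
force: [-0.4, 0.5, -0.1]
opening: 0.0872
gripper_force: 0.0
```

```bash
python3 - <<'E'
from h import *
plan((.6035,.1675,.15,-16.3),(.6035,.1675,.053,-16.3))
E
```

```text
from [   0.541    -0.2002    0.139  -112.6084]
-> [  0.6035   0.1675   0.15   -16.3   ]
   [np.float64(-0.909), np.float64(0.209), np.float64(-0.027), 0, 0, np.float64(-0.84), 4]
   [np.float64(-0.915), np.float64(-0.18), np.float64(-0.027), 0, 0, np.float64(-0.84), 4]
   [np.float64(-0.762), np.float64(-0.537), np.float64(-0.027), 0, 0, np.float64(-0.84), 4]
   [np.float64(-0.476), np.float64(-0.801), np.float64(-0.027), 0, 0, np.float64(-0.84), 4]
-> [  0.6035   0.1675   0.053  -16.3   ]
   [np.float64(0.0), np.float64(0.0), np.float64(0.97), 0, 0, np.float64(0.0), 3]
```

>>> {"op": "step_arm", "data": {
  "steps": [
    [[-0.91,0.21,-0.03,0,0,-0.84],[-0.91,0.21,-0.03,0,0,-0.84],[-0.91,0.21,-0.03,0,0,-0.84],[-0.91,0.21,-0.03,0,0,-0.84]]
  ]
}}

```text
clock: 18.45
tool_pos: [0.5554, -0.107, 0.1397]
orientation: [179.9, 0.0, -88.3]
force: [-0.2, 0.1, 0.0]
opening: 0.0874
gripper_force: 0.0
```

>>> {"op": "step_arm", "data": {
  "steps": [
    [[-0.92,-0.18,-0.03,0,0,-0.84],[-0.92,-0.18,-0.03,0,0,-0.84],[-0.92,-0.18,-0.03,0,0,-0.84],[-0.92,-0.18,-0.03,0,0,-0.84]]
  ]
}}

```text
clock: 18.85
tool_pos: [0.5711, -0.0154, 0.1429]
orientation: [179.9, 0.0, -64.5]
force: [0.0, -0.1, -0.3]
opening: 0.0877
gripper_force: 0.0
```

>>> {"op": "step_arm", "data": {
  "steps": [
    [[-0.76,-0.54,-0.03,0,0,-0.84],[-0.76,-0.54,-0.03,0,0,-0.84],[-0.76,-0.54,-0.03,0,0,-0.84],[-0.76,-0.54,-0.03,0,0,-0.84]]
  ]
}}

```text
clock: 19.25
tool_pos: [0.5872, 0.0758, 0.146]
orientation: [179.9, 0.0, -40.6]
force: [-0.2, 0.1, 0.5]
opening: 0.0878
gripper_force: 0.0
```

>>> {"op": "step_arm", "data": {
  "steps": [
    [[-0.47,-0.8,-0.03,0,0,-0.84],[-0.47,-0.8,-0.03,0,0,-0.84],[-0.47,-0.8,-0.03,0,0,-0.84],[-0.47,-0.8,-0.03,0,0,-0.84],[-0.47,-0.8,-0.03,0,0,-0.84],[-0.47,-0.8,-0.03,0,0,-0.84]]
  ]
}}

```text
clock: 19.85
tool_pos: [0.6035, 0.1659, 0.1498]
orientation: [180.0, 0.0, -16.7]
force: [-0.5, 0.4, 0.4]
opening: 0.0875
gripper_force: 0.0
```

```bash
python3 - <<'E'
from h import *
d=np.load('pics/top0.npz')['d']; print('pink top',at_depth(calibration('top'),[(257,189)],d))
plan((.6035,.1675,.053,-16.3))
E
```

```text
pink top [[0.59436127 0.03987887 0.08084341]]
from [  0.6035   0.1659   0.1498 -16.7491]
-> [  0.6035   0.1675   0.053  -16.3   ]
   [np.float64(-0.004), np.float64(-0.015), np.float64(0.968), 0, 0, np.float64(-0.016), 3]
```

>>> {"op": "step_arm", "data": {
  "steps": [
    [[0,-0.015,0.2,0,0,-0.016],[0,-0.015,0.5,0,0,-0.016],[0,-0.015,0.8,0,0,-0.016],[0,-0.015,0.93,0,0,-0.016],[0,-0.015,0.97,0,0,-0.016],[0,-0.015,0.97,0,0,-0.016],[0,-0.015,0.97,0,0,-0.016]]
  ]
}}

```text
clock: 20.55
tool_pos: [0.605, 0.1693, 0.0543]
orientation: [-179.9, -0.1, -15.9]
force: [0.5, 0.2, -0.5]
opening: 0.0875
gripper_force: 0.0
```

>>> {"op": "step_arm", "data": {
  "steps": [
    [[0,0,0,0,0,0],[0,0,0,0,0,0],[0,0,0,0,0,0],[0,0,0,0,0,0],[0,0,0,0,0,0],[0,0,0,0,0,0],[0,0,0,0,0,0],[0,0,0,0,0,0],[0,0,0,0,0,0],[0,0,0,0,0,0],[0,0,0,0,0,0],[0,0,0,0,0,0],[0,0,0,0,0,0]]
  ],
  "jaw": 255
}}

```text
clock: 21.85
tool_pos: [0.604, 0.1689, 0.0528]
orientation: [180.0, 0.0, -15.9]
force: [-0.2, -0.3, 0.3]
opening: 0.0183
gripper_force: 30.0
```

>>> {"op": "step_arm", "data": {
  "steps": [
    [[0,0,-0.2,0,0,0],[0,0,-0.5,0,0,0],[0,0,-0.9,0,0,0],[0,0,-1,0,0,0],[0,0,-1,0,0,0],[0,0,-1,0,0,0]]
  ]
}}

```text
clock: 22.45
tool_pos: [0.6033, 0.1689, 0.1519]
orientation: [180.0, 0.1, -15.9]
force: [-0.0, -1.5, -1.0]
opening: 0.018
gripper_force: 30.0
```

```bash
python3 - <<'E'
from h import *
plan((.5645,-.1418,.1525,-112.2))
E
```

```text
from [  0.6033   0.1689   0.1519 -15.9027]
-> [   0.5645   -0.1418    0.1525 -112.2   ]
   [np.float64(0.119), np.float64(0.774), np.float64(-0.002), 0, 0, np.float64(0.84), 4]
   [np.float64(0.425), np.float64(0.658), np.float64(-0.002), 0, 0, np.float64(0.84), 4]
   [np.float64(0.656), np.float64(0.427), np.float64(-0.002), 0, 0, np.float64(0.84), 4]
   [np.float64(0.773), np.float64(0.122), np.float64(-0.002), 0, 0, np.float64(0.84), 4]
```

>>> {"op": "step_arm", "data": {
  "steps": [
    [[0.12,0.77,0,0,0,0.84],[0.12,0.77,0,0,0,0.84],[0.12,0.77,0,0,0,0.84],[0.12,0.77,0,0,0,0.84]]
  ]
}}

```text
clock: 22.85
tool_pos: [0.5935, 0.0904, 0.151]
orientation: [179.9, 0.1, -40.1]
force: [0.5, -0.5, -1.6]
opening: 0.018
gripper_force: 30.0
```

>>> {"op": "step_arm", "data": {
  "steps": [
    [[0.43,0.66,0,0,0,0.84],[0.43,0.66,0,0,0,0.84],[0.43,0.66,0,0,0,0.84],[0.43,0.66,0,0,0,0.84]]
  ]
}}

```text
clock: 23.25
tool_pos: [0.5846, 0.013, 0.1517]
orientation: [179.9, 0.0, -64.0]
force: [0.0, 0.4, -1.3]
opening: 0.0181
gripper_force: 30.0
```

>>> {"op": "step_arm", "data": {
  "steps": [
    [[0.66,0.43,0,0,0,0.84],[0.66,0.43,0,0,0,0.84],[0.66,0.43,0,0,0,0.84],[0.66,0.43,0,0,0,0.84]]
  ]
}}

```text
clock: 23.65
tool_pos: [0.5752, -0.0646, 0.1521]
orientation: [179.9, -0.0, -87.9]
force: [0.4, 0.1, -0.1]
opening: 0.0182
gripper_force: 30.0
```

>>> {"op": "step_arm", "data": {
  "steps": [
    [[0.77,0.12,0,0,0,0.84],[0.77,0.12,0,0,0,0.84],[0.77,0.12,0,0,0,0.84],[0.77,0.12,0,0,0,0.84],[0.77,0.12,0,0,0,0.84],[0.77,0.12,0,0,0,0.84]]
  ]
}}

```text
clock: 24.25
tool_pos: [0.5663, -0.1411, 0.1527]
orientation: [180.0, -0.0, -111.8]
force: [-0.6, -0.2, -1.0]
opening: 0.018
gripper_force: 30.0
```

```bash
python3 - <<'E'
from h import *
plan((.5645,-.1418,.053,-112.2))
E
```

```text
from [   0.5663   -0.1411    0.1527 -111.7667]
-> [ 5.645e-01 -1.418e-01  5.300e-02 -1.122e+02]
   [np.float64(0.013), np.float64(0.014), np.float64(0.997), 0, 0, np.float64(0.015), 3]
```

>>> {"op": "step_arm", "data": {
  "steps": [
    [[0.01,0.01,0.25,0,0,0.01],[0.01,0.01,0.5,0,0,0.01],[0.01,0.01,0.7,0,0,0.01],[0.01,0.01,0.8,0,0,0.01],[0.01,0.01,0.88,0,0,0.01],[0.01,0.01,0.94,0,0,0.01],[0.01,0.01,0.99,0,0,0.01],[0.01,0.01,0.99,0,0,0.01],[0.01,0.01,0.99,0,0,0.01]]
  ]
}}

```text
clock: 25.15
tool_pos: [0.565, -0.1427, 0.0543]
orientation: [-180.0, 0.0, -112.4]
force: [-0.1, -0.2, -0.9]
opening: 0.0184
gripper_force: 30.0
```

>>> {"op": "step_arm", "data": {
  "steps": [
    [[0,0,0,0,0,0],[0,0,0,0,0,0],[0,0,0,0,0,0],[0,0,0,0,0,0],[0,0,0,0,0,0],[0,0,0,0,0,0],[0,0,0,0,0,0],[0,0,0,0,0,0],[0,0,0,0,0,0]]
  ],
  "jaw": 0
}}

```text
clock: 26.05
tool_pos: [0.5646, -0.1426, 0.0538]
orientation: [180.0, -0.0, -112.4]
force: [-0.4, 0.2, 0.5]
opening: 0.0841
gripper_force: 0.0
```

>>> {"op": "step_arm", "data": {
  "steps": [
    [[0,0,-0.25,0,0,0],[0,0,-0.6,0,0,0],[0,0,-1,0,0,0],[0,0,-1,0,0,0],[0,0,-1,0,0,0]]
  ]
}}

```text
clock: 26.55
tool_pos: [0.5652, -0.1425, 0.155]
orientation: [-179.9, 0.1, -112.4]
force: [-0.1, 0.1, -0.9]
opening: 0.0875
gripper_force: 0.0
```

```bash
python3 - <<'E'
from h import *
plan((.664,.152,.155,-16.3),(.664,.152,.057,-16.3))
E
```

```text
from [   0.5652   -0.1425    0.155  -112.4379]
-> [  0.664   0.152   0.155 -16.3  ]
   [np.float64(-0.775), np.float64(0.053), np.float64(0.0), 0, 0, np.float64(-0.839), 4]
   [np.float64(-0.729), np.float64(-0.267), np.float64(0.0), 0, 0, np.float64(-0.839), 4]
   [np.float64(-0.557), np.float64(-0.541), np.float64(0.0), 0, 0, np.float64(-0.839), 4]
   [np.float64(-0.288), np.float64(-0.721), np.float64(0.0), 0, 0, np.float64(-0.839), 4]
-> [  0.664   0.152   0.057 -16.3  ]
   [np.float64(0.0), np.float64(-0.0), np.float64(0.98), 0, 0, np.float64(-0.0), 3]
```

>>> {"op": "step_arm", "data": {
  "steps": [
    [[-0.78,0.05,0,0,0,-0.84],[-0.78,0.05,0,0,0,-0.84],[-0.78,0.05,0,0,0,-0.84],[-0.78,0.05,0,0,0,-0.84]]
  ]
}}

```text
clock: 26.95
tool_pos: [0.5892, -0.0678, 0.1523]
orientation: [179.9, -0.0, -88.2]
force: [0.4, 0.0, -0.5]
opening: 0.0875
gripper_force: 0.0
```

>>> {"op": "step_arm", "data": {
  "steps": [
    [[-0.73,-0.27,0,0,0,-0.84],[-0.73,-0.27,0,0,0,-0.84],[-0.73,-0.27,0,0,0,-0.84],[-0.73,-0.27,0,0,0,-0.84]]
  ]
}}

```text
clock: 27.35
tool_pos: [0.6141, 0.0052, 0.1527]
orientation: [179.9, 0.0, -64.4]
force: [0.4, -0.4, -0.5]
opening: 0.0879
gripper_force: 0.0
```

>>> {"op": "step_arm", "data": {
  "steps": [
    [[-0.56,-0.54,0,0,0,-0.84],[-0.56,-0.54,0,0,0,-0.84],[-0.56,-0.54,0,0,0,-0.84],[-0.56,-0.54,0,0,0,-0.84]]
  ]
}}

```text
clock: 27.75
tool_pos: [0.6386, 0.0787, 0.153]
orientation: [179.9, 0.0, -40.5]
force: [-0.4, 0.3, 0.0]
opening: 0.0878
gripper_force: 0.0
```

>>> {"op": "step_arm", "data": {
  "steps": [
    [[-0.29,-0.72,0,0,0,-0.84],[-0.29,-0.72,0,0,0,-0.84],[-0.29,-0.72,0,0,0,-0.84],[-0.29,-0.72,0,0,0,-0.84],[-0.29,-0.72,0,0,0,-0.84],[-0.29,-0.72,0,0,0,-0.84]]
  ]
}}

```text
clock: 28.35
tool_pos: [0.6633, 0.1515, 0.154]
orientation: [180.0, 0.0, -16.5]
force: [-0.3, -0.0, -0.5]
opening: 0.0876
gripper_force: 0.0
```

```bash
python3 - <<'E'
from h import *
plan((.664,.152,.057,-16.3))
E
```

```text
from [  0.6633   0.1515   0.154  -16.5494]
-> [  0.664   0.152   0.057 -16.3  ]
   [np.float64(0.005), np.float64(-0.007), np.float64(0.97), 0, 0, np.float64(-0.009), 3]
```

>>> {"op": "step_arm", "data": {
  "steps": [
    [[0.005,-0.007,0.2,0,0,-0.009],[0.005,-0.007,0.5,0,0,-0.009],[0.005,-0.007,0.8,0,0,-0.009],[0.005,-0.007,0.93,0,0,-0.009],[0.005,-0.007,0.97,0,0,-0.009],[0.005,-0.007,0.97,0,0,-0.009],[0.005,-0.007,0.97,0,0,-0.009]]
  ]
}}

```text
clock: 29.05
tool_pos: [0.6651, 0.1535, 0.0585]
orientation: [-179.9, -0.1, -15.9]
force: [0.4, 0.0, -0.3]
opening: 0.0878
gripper_force: 0.0
```

>>> {"op": "step_arm", "data": {
  "steps": [
    [[0,0,0,0,0,0],[0,0,0,0,0,0],[0,0,0,0,0,0],[0,0,0,0,0,0],[0,0,0,0,0,0],[0,0,0,0,0,0],[0,0,0,0,0,0],[0,0,0,0,0,0],[0,0,0,0,0,0],[0,0,0,0,0,0],[0,0,0,0,0,0],[0,0,0,0,0,0],[0,0,0,0,0,0]]
  ],
  "jaw": 255
}}

```text
clock: 30.35
tool_pos: [0.6641, 0.1532, 0.0568]
orientation: [180.0, 0.0, -15.9]
force: [-0.7, -0.2, -1.2]
opening: 0.0242
gripper_force: 30.0
```

>>> {"op": "step_arm", "data": {
  "steps": [
    [[0,0,-0.2,0,0,0],[0,0,-0.5,0,0,0],[0,0,-0.9,0,0,0],[0,0,-1,0,0,0],[0,0,-1,0,0,0],[0,0,-1,0,0,0]]
  ]
}}

```text
clock: 30.95
tool_pos: [0.6634, 0.1531, 0.1558]
orientation: [180.0, 0.1, -15.9]
force: [-0.8, -0.9, -1.0]
opening: 0.0245
gripper_force: 30.0
```

```bash
python3 - <<'E'
from h import *
plan((.588,-.0843,.157,-112.2))
E
```

```text
from [  0.6634   0.1531   0.1558 -15.9361]
-> [ 5.880e-01 -8.430e-02  1.570e-01 -1.122e+02]
   [np.float64(-0.018), np.float64(0.623), np.float64(-0.003), 0, 0, np.float64(0.84), 4]
   [np.float64(0.237), np.float64(0.576), np.float64(-0.003), 0, 0, np.float64(0.84), 4]
   [np.float64(0.451), np.float64(0.429), np.float64(-0.003), 0, 0, np.float64(0.84), 4]
   [np.float64(0.587), np.float64(0.208), np.float64(-0.003), 0, 0, np.float64(0.84), 4]
```

>>> {"op": "step_arm", "data": {
  "steps": [
    [[-0.02,0.62,0,0,0,0.84],[-0.02,0.62,0,0,0,0.84],[-0.02,0.62,0,0,0,0.84],[-0.02,0.62,0,0,0,0.84]]
  ]
}}

```text
clock: 31.35
tool_pos: [0.6441, 0.0933, 0.155]
orientation: [179.9, 0.1, -40.1]
force: [-0.1, 0.3, -0.8]
opening: 0.0241
gripper_force: 30.0
```

>>> {"op": "step_arm", "data": {
  "steps": [
    [[0.24,0.58,0,0,0,0.84],[0.24,0.58,0,0,0,0.84],[0.24,0.58,0,0,0,0.84],[0.24,0.58,0,0,0,0.84]]
  ]
}}

```text
clock: 31.75
tool_pos: [0.6257, 0.0339, 0.1557]
orientation: [179.9, 0.0, -64.0]
force: [-0.3, 0.3, -0.8]
opening: 0.0244
gripper_force: 30.0
```

>>> {"op": "step_arm", "data": {
  "steps": [
    [[0.45,0.43,0,0,0,0.84],[0.45,0.43,0,0,0,0.84],[0.45,0.43,0,0,0,0.84],[0.45,0.43,0,0,0,0.84]]
  ]
}}

```text
clock: 32.15
tool_pos: [0.6071, -0.025, 0.1561]
orientation: [179.9, -0.0, -87.9]
force: [0.4, 0.1, -0.3]
opening: 0.0241
gripper_force: 30.0
```

>>> {"op": "step_arm", "data": {
  "steps": [
    [[0.59,0.21,0,0,0,0.84],[0.59,0.21,0,0,0,0.84],[0.59,0.21,0,0,0,0.84],[0.59,0.21,0,0,0,0.84],[0.59,0.21,0,0,0,0.84],[0.59,0.21,0,0,0,0.84]]
  ]
}}

```text
clock: 32.75
tool_pos: [0.5885, -0.084, 0.1566]
orientation: [180.0, -0.0, -111.8]
force: [1.0, -0.5, -0.4]
opening: 0.0245
gripper_force: 30.0
```

```bash
python3 - <<'E'
from h import *
plan((.588,-.0843,.057,-112.2))
E
```

```text
from [ 5.885000e-01 -8.400000e-02  1.566000e-01 -1.118222e+02]
-> [ 5.880e-01 -8.430e-02  5.700e-02 -1.122e+02]
   [np.float64(0.005), np.float64(0.004), np.float64(0.996), 0, 0, np.float64(0.013), 3]
```

>>> {"op": "step_arm", "data": {
  "steps": [
    [[0,0,0.25,0,0,0.01],[0,0,0.5,0,0,0.01],[0,0,0.7,0,0,0.01],[0,0,0.8,0,0,0.01],[0,0,0.88,0,0,0.01],[0,0,0.94,0,0,0.01],[0,0,0.99,0,0,0.01],[0,0,0.99,0,0,0.01],[0,0,0.99,0,0,0.01]]
  ]
}}

```text
clock: 33.65
tool_pos: [0.5887, -0.0847, 0.0583]
orientation: [-180.0, 0.0, -112.4]
force: [-0.2, -0.3, 0.2]
opening: 0.0246
gripper_force: 30.0
```

>>> {"op": "step_arm", "data": {
  "steps": [
    [[0,0,0,0,0,0],[0,0,0,0,0,0],[0,0,0,0,0,0],[0,0,0,0,0,0],[0,0,0,0,0,0],[0,0,0,0,0,0],[0,0,0,0,0,0],[0,0,0,0,0,0],[0,0,0,0,0,0]]
  ],
  "jaw": 0
}}

```text
clock: 34.55
tool_pos: [0.5883, -0.0846, 0.0579]
orientation: [-180.0, -0.0, -112.5]
force: [0.4, 0.7, 0.7]
opening: 0.0864
gripper_force: 0.0
```

>>> {"op": "step_arm", "data": {
  "steps": [
    [[0,0,-0.25,0,0,0],[0,0,-0.6,0,0,0],[0,0,-1,0,0,0],[0,0,-1,0,0,0],[0,0,-1,0,0,0]]
  ]
}}

```text
clock: 35.05
tool_pos: [0.5889, -0.0845, 0.159]
orientation: [-179.9, 0.1, -112.5]
force: [-0.9, 0.6, -0.9]
opening: 0.0876
gripper_force: 0.0
```

>>> {"op": "step_arm", "data": {
  "steps": [
    [[-1,0,-0.3,0,0,-0.5],[-1,0,-0.3,0,0,-0.5],[-1,0,-0.3,0,0,-0.5],[-1,0,-0.3,0,0,-0.5]]
  ]
}}

```text
clock: 35.45
tool_pos: [0.6264, 0.0091, 0.1866]
orientation: [179.9, -0.0, -98.0]
force: [0.7, -0.2, -0.2]
opening: 0.0879
gripper_force: 0.0
```

>>> {"op": "step_arm", "data": {
  "steps": [
    [[-1,-0.3,0,0,0,-0.5],[-1,-0.3,0,0,0,-0.5],[-1,-0.3,0,0,0,-0.5],[-1,-0.3,0,0,0,-0.5],[-1,-0.3,0,0,0,-0.5]]
  ]
}}

```text
clock: 35.95
tool_pos: [0.6694, 0.1012, 0.1868]
orientation: [179.9, -0.0, -83.9]
force: [-0.2, -1.6, 1.1]
opening: 0.0878
gripper_force: 0.0
```

```bash
python3 - <<'E'
from h import *
T,d=snapshot('top'); S,_=snapshot('side'); np.savez('pics/topf.npz',p=T,d=d)
cv2.imwrite('pics/pf.png',np.hstack([cv2.resize(S[160:310,250:350],(400,600)),cv2.resize(T[160:280,290:430],(400,600))])[:,:,::-1])
print(get_obs()['tool_pos'])
E
```

```text
[0.66971595 0.10093108 0.18763193]
```

View pics/pf.png

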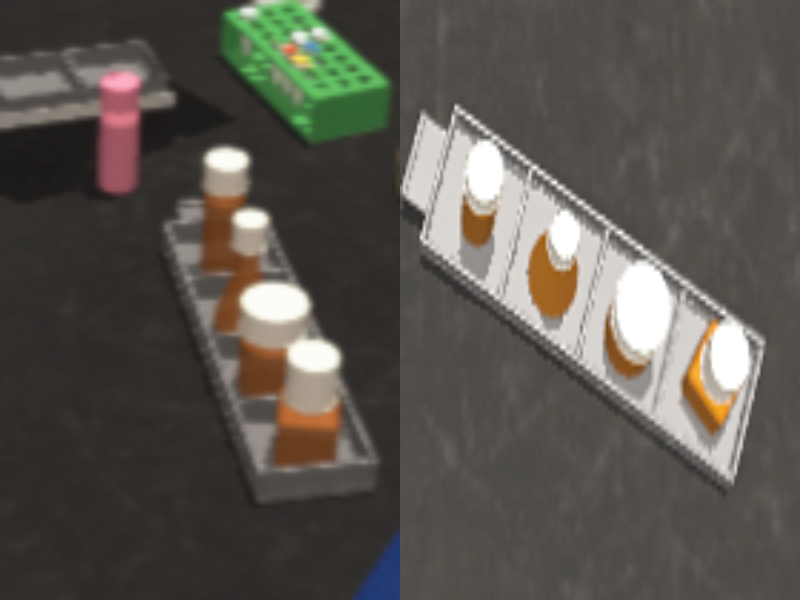

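All four vials stand upright and centred in the carrier. From its tab they run slim, conical, wide, square, which is the reverse of the prep rack, and the gripper is clear.

```bash
python3 -c "
from plant import *
print(close_job())"
```

```text
the job is handed in; nothing more can be done
None
```

I handed the job in at about 36 s of robot time: all four vials stand upright in the carrier in reverse order, checked in the last side and top pictures (no verdict was returned).

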